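# Lock a quarter-turn stop nut in the slotted track

## Task

Set up the planing stop: lock the stop nut with the straight bar handle into the slotted track, level with the pointed brass clip on the track's edge: lower its foot lengthwise through the slot, push it down against the sprung floor, twist it a quarter turn so that the foot catches under both metal lips with the bar square across the slot, then let go so the spring holds it up against the lips. Leave the similar round-knobbed piece where it stands.

Things in the scene. Friction and masses are not known exactly. Their poses are not given: they have to be found in the camera images.
- stop_nut_grip (a point): Stop nut, loose, upright on its foot, 0.12 kg. From below: steel foot bar 66x22x10 mm; neck 18 wide, 16 tall (groove for the lips); brass disc 62 wide, 5 thick; light wood bar handle 56 long, 20 thick, 50 tall, parallel to the foot. The point is the handle's centre, 56 mm above the foot's underside and 30 above the disc's; x along handle and foot, y across the handle (grip its 20 mm), z up.
- track_slot (a point): Fixed track 280x110x36 mm, aluminium lips 6 mm thick; slot 40 wide, 250 long, hollow 90 wide below. Sprung floor 10 mm under the lips' top yields 18 mm at 4 to 8 N. The point is mid-slot, level with the lips' top; x along the slot, y across. Nut's handle centre above it: 30 mm disc on lips; under 40 mm the foot is free to turn; 40 mm caught, foot sprung up against the lips; 46 mm not twisted.
- clip_tip (a point): Small fixed brass clip, 18 mm wide, sitting over one long edge of the track, top 3 mm above the lips; a pointed tongue shows the place along the slot. The point is the tip of the tongue, 32 mm from the middle line of the slot; its x axis runs along the slot.
- round_knob_mid (a point): Bystander of the same build and height (81 mm), but with a round turned wooden knob 38 mm across and a round foot; loose, stands on the table to be left alone. The point is the middle of the knob, 56 mm above its underside.

How it is judged:
By the outcome, as a careful person would: the job done as asked, in the order asked, and still so for the second after the job is handed in, with the robot touching nothing.
It also fails if it takes over 40 s, if anything falls off the work surface, if the arm or the gripper's body presses on something with over 40 N, if the wrist force passes 120 N, or if a joint passes its speed limit or range.

## Robot

A 7-joint arm with a two-finger parallel gripper is mounted at the origin on a cart in front of the work surface, level with it; the furniture and walls round the work are solid. World frame = base frame: x ahead of the robot, y to its left, z up, the work surface at z = 0. Lengths are in m, angles in rad, forces in N, time in s.
With the tool pointing down it reaches from about 0.425 to 0.825 m from the base axis. Payload 3.6 kg.
Tool frame: the origin (TCP) lies where the fingers leave the gripper's body, on its centre line; the fingertips stand 73 mm ahead of it and the grasp point (between the pads) lies 54 mm ahead of it; x points along the fingers, y is the direction in which the jaws open and shut, and the axes are right-handed (so a half turn about x gives the same grasp; the last joint's range is limited). The gripper opens to 85 mm and grips with 20 to 120 N. Pads are 22 mm wide; open, the fingers measure 114 mm over their backs; the gripper's body (76 mm by 85 mm) begins 54 mm behind the grasp point. The pads swing forward as they close: fully open they stand 13 mm farther back than shut.
Start: joints at [-1.19, 0.615, -0.013, 1.423, 0.008, 1.103, -0.04], TCP at [0.257, 0.597, 0.304] pointing down, gripper open.
Joint ranges: [-3.12, 3.12], [-0.3, 2.06], [-1.34, 1.32], [0.26, 2.42], [-1.36, 4.5], [0.01, 1.98], [-2.84, 2.84]. Speed limits (rad/s): [2.79, 2.79, 3.14, 3.14, 3.14, 3.14, 3.14].

## Interface

Orientations are given as a unit quaternion [x, y, z, w].
In Python, from station import arm, snapshot, camera_info, ticket gives the robot as it stands. Calls block until the motion is done:
- arm.movep(position, orientation): joint-space move of the TCP to a pose.
- arm.line_to(position, velocity=0.15, ori=None): straight line of the TCP; ori=None keeps the orientation; velocity is the mean speed in m/s.
- arm.move_j(angles): joint-space move.
- arm.move_gripper(opening, effort=None): opening from 0.0 (shut) to 1.0 (fully open); effort is the grip in N (None keeps the last); returns when the fingers have stopped.
- arm.pause(seconds).
- arm.ik(position, orientation): joint angles nearest the present ones, or None.
- snapshot(name): name is "scene" or "top" or "wrist"; returns the picture (480x640x3 uint8, blue, green, red); there is no depth.
- camera_info(name): a dict with "fx", "fy", "cx", "cy" (pixels), "dist_coeffs" ([k1, k2, p1, p2, k3] as OpenCV has them; the pictures are not rectified), "R" (3x3) and "t" (3): a world point X has camera coordinates R X + t; the wrist camera has in their place "T_tool_cam" (4x4, takes a point from camera to tool coordinates, whose origin is the TCP and whose axes are the tool frame's). Camera axes: x right, y down, z forward; pixel columns grow to the right and rows downward; lengths in m; the calibration is good to about 2 mm. A picture is of the moment at which its call begins: read the wrist's pose just before it. camera_info takes no time and is no camera call.
A pose or a line that the arm cannot do raises arm.MotionError and nothing moves.
- ticket.finish_job(): hands the job in, once; it reports no verdict.
Readings, each from a call of its own:
- arm.read_time(): time.
- arm.read_joint_positions(): joint angles.
- arm.read_dq(): joint speeds.
- arm.read_effort(): joint torques, N m.
- arm.read_tool_pos(): TCP position.
- arm.read_eef_rot(): TCP orientation.
- arm.read_ft_force(): force on the tool from outside, world axes, zero at the start.
- arm.read_wrist_torque(): the same for the moment, N m.
- arm.read_opening(): opening from 0.0 (shut) to 1.0 (fully open).
Only numpy, scipy, OpenCV 4.12 (cv2) and the standard library are available. Lean on these libraries where they do the work, as an engineer would, in place of code of your own. Each camera call takes 0.05 s, during which the arm holds its last target. There are 200 camera calls.

## Working session

There is one attempt and no reset: what is moved stays moved. The work goes in short steps, each a Python script; the robot and the scene stay as the last script left them, time stands still between calls to the robot, and variables do not carry over. Pictures are saved under pics/ and viewed, about 8 in all and at most 12, crops included, and the job is handed in when it is done.

```bash
ls; mkdir -p pics; python3 - <<'E'
from station import arm, snapshot, camera_info
import cv2
for n in ("scene","top"):
    cv2.imwrite(f"pics/{n}0.png",snapshot(n)); print(n,camera_info(n))
print(camera_info("wrist")); print(arm.read_time(),arm.read_tool_pos(),arm.read_eef_rot(),arm.read_ft_force())
E
```

```text
pics
scene {'fx': 530.8834297636437, 'fy': 530.8834297636437, 'cx': 323.46514993454053, 'cy': 234.44746607983217, 'dist_coeffs': array([0.04211753, 0.        , 0.        , 0.        , 0.        ]), 'R': array([[ 0.78251157, -0.62256459, -0.0094321 ],
       [-0.48030004, -0.5939185 , -0.64542443],
       [ 0.3962165 ,  0.50958233, -0.76376589]]), 't': array([-0.36739479,  0.33915325,  0.67211641])}
top {'fx': 572.3337875926068, 'fy': 572.3337875926068, 'cx': 331.13854022403854, 'cy': 236.40451092467714, 'dist_coeffs': array([0.06499566, 0.        , 0.        , 0.        , 0.        ]), 'R': array([[ 0.01639057, -0.99982166, -0.00938053],
       [-0.99693958, -0.01562466, -0.07659865],
       [ 0.07643843,  0.01060732, -0.99701788]]), 't': array([0.07958301, 0.51271139, 0.97668571])}
{'fx': 334.38279592240417, 'fy': 334.38279592240417, 'cx': 320.56882884964546, 'cy': 244.16166209848276, 'dist_coeffs': array([-0.06459804,  0.        ,  0.        ,  0.        ,  0.        ]), 'T_tool_cam': array([[ 2.50425228e-04, -3.21674892e-01,  9.46850147e-01,
        -7.02108813e-02],
       [ 9.99999952e-01, -8.97400089e-05, -2.94969932e-04,
        -5.74884660e-04],
       [ 1.79854762e-04,  9.46850176e-01,  3.21674854e-01,
        -8.20418077e-02],
       [ 0.00000000e+00,  0.00000000e+00,  0.00000000e+00,
         1.00000000e+00]])}
0.1 [0.25694348 0.59647424 0.3028525 ] [ 0.1420054   0.69270417 -0.14363206  0.69236207] [-0.05657281 -0.40102035  0.23148381]
```

View pics/top0.png

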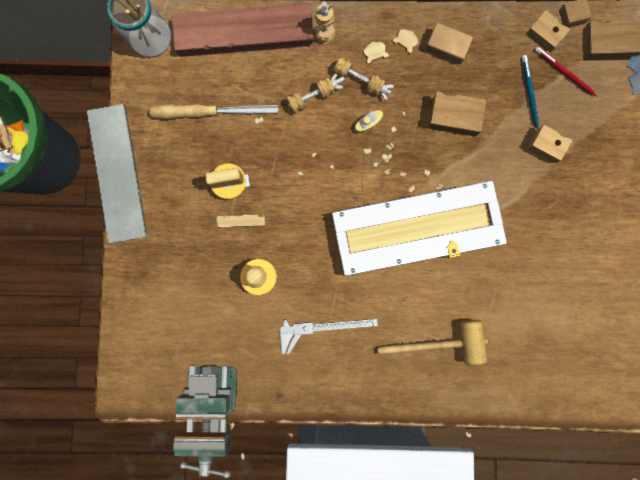

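View pics/scene0.png

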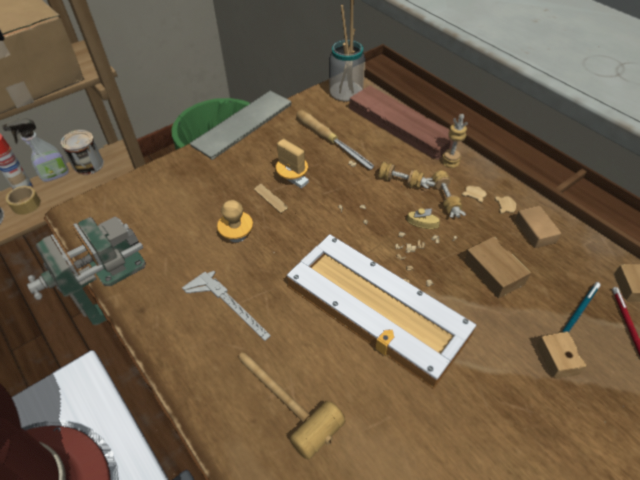

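The top view shows the nut near (228,180), the round knob near (258,277), the track centred near (419,228) and the clip near (453,249). I'll enlarge these.

```bash
python3 - <<'E'
import cv2,numpy as np
t=cv2.imread("pics/top0.png");s=cv2.imread("pics/scene0.png")
def c(im,x,y,w,h,k): return cv2.resize(im[y:y+h,x:x+w],None,fx=k,fy=k,interpolation=cv2.INTER_CUBIC)
a=c(t,325,175,190,105,4)  #760x420
cv2.imwrite("pics/c1.png",a)
b=np.hstack([c(t,195,155,65,50,6),c(s,265,130,65,50,6)])
cv2.imwrite("pics/c2.png",b)
E
```

```text
(no output)
```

View pics/c1.png

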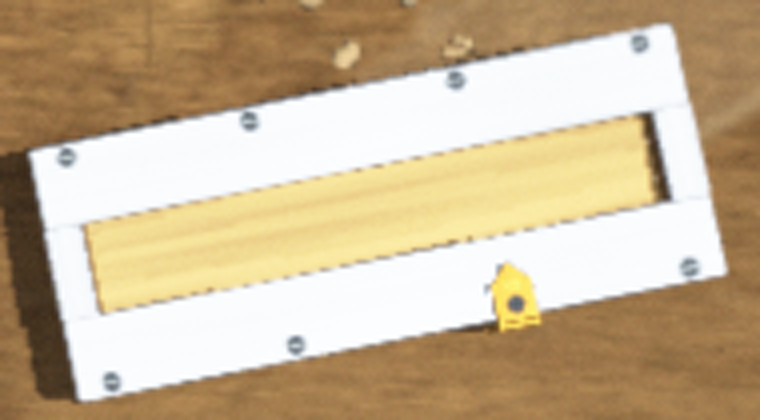

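View pics/c2.png

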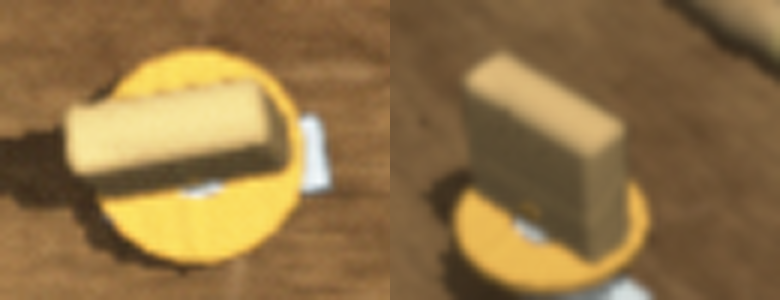

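```bash
cat > h.py <<'E'
import numpy as np,cv2
from station import camera_info
def ray(n,uv):
    i=camera_info(n);K=np.array([[i['fx'],0,i['cx']],[0,i['fy'],i['cy']],[0,0,1]])
    p=cv2.undistortPoints(np.array(uv,float).reshape(-1,1,2),K,i['dist_coeffs']).reshape(-1,2)
    R,t=np.array(i['R']),np.array(i['t'])
    return -R.T@t, np.c_[p,np.ones(len(p))]@R
def plane(n,uv,z):
    o,d=ray(n,uv); return o+d*((z-o[2])/d[:,2])[:,None]
def crop(uv,x,y,k): return (np.array(uv,float)+.5)/k-.5+[x,y]
def proj(n,X):
    i=camera_info(n);K=np.array([[i['fx'],0,i['cx']],[0,i['fy'],i['cy']],[0,0,1]])
    return cv2.projectPoints(np.array(X,float).reshape(-1,1,3),cv2.Rodrigues(np.array(i['R']))[0],np.array(i['t']),K,i['dist_coeffs'])[0].reshape(-1,2)
E
python3 - <<'E'
from h import *
np.set_printoptions(precision=4,suppress=True)
ang=lambda v:np.degrees(np.arctan2(v[1],v[0]))
P=plane("top",crop([(30,150),(672,24),(727,272),(80,402)],325,175,4),.036)
print("track",P[:,:2].tolist(),P.mean(0)); 
print("len",[np.linalg.norm(P[i]-P[(i+1)%4]) for i in range(4)],[ang(P[(i+1)%4]-P[i]) for i in range(4)])
S=plane("top",crop([(86,224),(652,113),(667,201),(103,312)],325,175,4),.036)
print("slot",S.mean(0),[np.linalg.norm(S[i]-S[(i+1)%4]) for i in range(4)],[ang(S[(i+1)%4]-S[i]) for i in range(4)])
C=plane("top",crop([(508,262)],325,175,4),.039)[0]
u=(P[1]-P[0]+P[2]-P[3]);u/=np.linalg.norm(u);n=np.array([-u[1],u[0],0])
for c in(P.mean(0),S.mean(0)):print("clip",C,"along",(C-c)@u,"across",(C-c)@n,"target",c+u*((C-c)@u))
H=plane("top",crop([(66,107),(262,80),(270,148),(74,178)],195,155,6),.081)
D=plane("top",crop([(198,156)],195,155,6),.031)
print("handle",H.mean(0),[np.linalg.norm(H[i]-H[(i+1)%4]) for i in range(4)],[ang(H[(i+1)%4]-H[i]) for i in range(4)],"disc",D)
H=plane("scene",crop([(75,83),(110,50),(235,122),(200,158)],265,130,6),.081)
print("sc handle",H.mean(0),[np.linalg.norm(H[i]-H[(i+1)%4]) for i in range(4)],[ang(H[(i+1)%4]-H[i]) for i in range(4)])
C2=plane("scene",[(388,331)],.039);print(C2)
E
```

```text
track [[0.5520243505455984, 0.0866131136063679], [0.6102423798910421, -0.18725259740393235], [0.5042204518440642, -0.2099049611837081], [0.4443509682745405, 0.06356239862527216]] [ 0.5277 -0.0617  0.036 ]
len [np.float64(0.279985297128339), np.float64(0.10841484590041102), np.float64(0.2799441943383998), np.float64(0.11011309055161914)] [np.float64(-77.99878389654663), np.float64(-167.93966958069913), np.float64(102.348784126369), np.float64(12.083486129091037)]
slot [ 0.5273 -0.0618  0.036 ] [np.float64(0.24622736859645017), np.float64(0.03816545602511579), np.float64(0.24464676617966102), np.float64(0.03842374706204895)] [np.float64(-77.97750735616887), np.float64(-170.6604263689795), np.float64(102.09265243944942), np.float64(11.715778361933737)]
clip [ 0.5068 -0.1172  0.039 ] along 0.04982120044522968 across -0.03215515478903949 target [ 0.5382 -0.1104  0.036 ]
clip [ 0.5068 -0.1172  0.039 ] along 0.04983595311615417 across -0.03174760040292422 target [ 0.5378 -0.1105  0.036 ]
handle [0.6037 0.2674 0.081 ] [np.float64(0.054085284612113635), np.float64(0.018999770958239626), np.float64(0.054127915449554954), np.float64(0.019797759192411127)] [np.float64(-81.04408266466851), np.float64(-171.85845177315352), np.float64(99.80015382171447), np.float64(8.067992696999909)] disc [[0.6048 0.2688 0.031 ]]
sc handle [0.605  0.2679 0.081 ] [np.float64(0.018721668488763943), np.float64(0.052941761405833995), np.float64(0.019365436469800906), np.float64(0.053290397460391686)] [np.float64(18.73930081008584), np.float64(-79.24320057805001), np.float64(-160.49555368760423), np.float64(100.11178826697746)]
[[ 0.5    -0.1147  0.039 ]]
```

```bash
cat >> h.py <<'E'
from scipy.spatial.transform import Rotation as Ro
def q(a): # tool down, jaw direction at yaw a (deg)
    c,s=np.cos(np.radians(a)),np.sin(np.radians(a))
    return Ro.from_matrix(np.array([[0,c,s],[0,s,-c],[-1,0,0]])).as_quat()
NUT=np.array([.6044,.2680]); NY=-80.3+90
TGT=np.array([.5380,-.1105]); TY=-77.9+90
E
python3 - <<'E'
from h import *
from station import arm
np.set_printoptions(precision=3,suppress=True)
R=Ro.from_quat(arm.read_eef_rot()).as_matrix();print(R, np.degrees(np.arctan2(R[1,1],R[0,1])))
for k in(-180,0):
    print(k,arm.ik([*NUT,.25],q(NY+k)),arm.ik([*NUT,.114],q(NY+k)))
    for d in(-90,0,90): print("  tgt",d,arm.ik([*TGT,.125],q(TY+k+d)))
E
```

```text
[[-0.001  0.396  0.918]
 [-0.002  0.918 -0.396]
 [-1.    -0.002 -0.   ]] 66.69489519976133
-180 [-0.151  0.737 -0.554  1.444  0.413  1.077  2.526] [-0.159  0.901 -0.534  1.551  0.561  0.848  2.406]
  tgt -90 [ 0.248  0.704 -0.133  1.89   0.163  0.558  1.79 ]
  tgt 0 [-0.45   1.02   1.13   1.911 -1.121  1.027 -1.723]
  tgt 90 [-0.154  0.759  0.507  1.903 -0.599  0.635 -0.628]
0 [-0.579  0.691  0.232  1.46  -0.174  1.011 -0.137] [-0.539  0.847  0.158  1.565 -0.175  0.744 -0.135]
  tgt -90 [-0.154  0.759  0.507  1.903 -0.599  0.635 -0.628]
  tgt 0 [ 0.047  0.709  0.181  1.896 -0.224  0.556  0.587]
  tgt 90 [ 0.248  0.704 -0.133  1.89   0.163  0.558  1.79 ]
```

```bash
python3 - <<'E'
from h import *
from station import arm,snapshot
np.set_printoptions(precision=4,suppress=True)
arm.movep([*NUT,.25],q(NY)); arm.move_gripper(.65,50)
arm.line_to([*NUT,.114],velocity=.12)
print(arm.read_tool_pos(),arm.read_ft_force())
arm.move_gripper(0,50)
print("open",arm.read_opening(),arm.read_tool_pos(),arm.read_ft_force(),arm.read_wrist_torque())
a=snapshot("scene"); 
arm.line_to([*NUT,.25],velocity=.15)
print(arm.read_opening(),arm.read_tool_pos(),arm.read_ft_force(),arm.read_time())
w=snapshot("wrist"); s=snapshot("scene")
cv2.imwrite("pics/g1.png",np.hstack([cv2.resize(w,(400,300)),cv2.resize(s[20:320,150:550],(400,300))]))
E
```

```text
[0.605  0.2682 0.115 ] [-0.5913 -0.3193  0.9255]
open 0.22425832891801512 [0.6047 0.2681 0.1146] [ 0.295  -0.4162  1.3104] [-0.0178  0.0169 -0.033 ]
0.2280230666945534 [0.6037 0.2678 0.2486] [-0.7287 -0.713  -1.6439] 5.0667
```

View pics/g1.png

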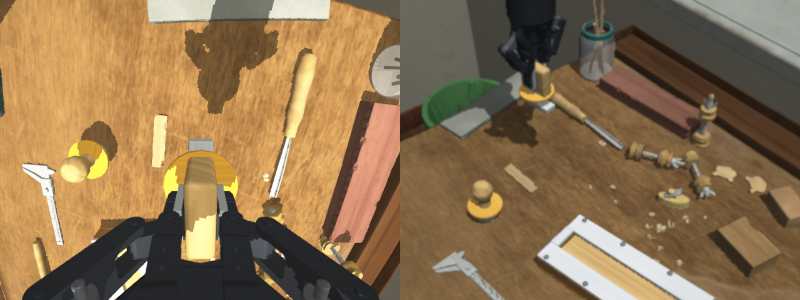

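The nut is held upright and the opening reads about 19 mm, which fits the 20 mm handle. Next I carry it over the slot.

```bash
python3 - <<'E'
from h import *
from station import arm,snapshot
np.set_printoptions(precision=4,suppress=True)
arm.movep([*TGT,.25],q(TY)); arm.line_to([*TGT,.165],velocity=.12); arm.pause(.2)
print(arm.read_tool_pos(),arm.read_ft_force(),arm.read_opening(),arm.read_joint_positions(),arm.read_time())
R=Ro.from_quat(arm.read_eef_rot()).as_matrix();print(np.degrees(np.arctan2(R[1,1],R[0,1])),R[:,0])
w=snapshot("wrist"); s=snapshot("scene")
cv2.imwrite("pics/g2.png",np.hstack([cv2.resize(w,(400,300)),cv2.resize(s[200:400,260:527],(400,300))]))
E
```

```text
[ 0.5384 -0.1106  0.1658] [ 0.8861 -0.5115 -1.1857] 0.22835449534205485 [ 0.0396  0.6439  0.1908  1.8707 -0.1912  0.6428  0.5576] 7.6583
12.100962661880045 [ 0.0017 -0.0003 -1.    ]
```

View pics/g2.png

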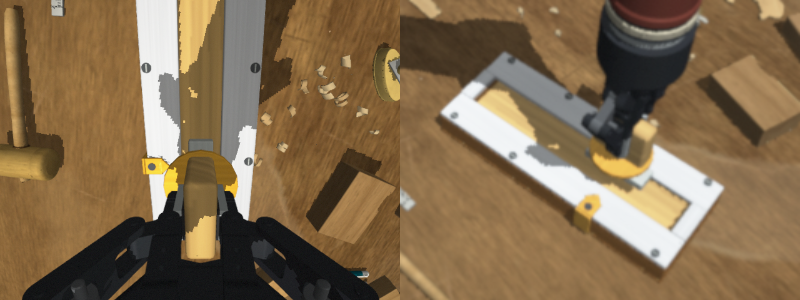

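The foot lines up with the slot and sits between the lips, with the clip beside it. Next: lower, push and twist.

```bash
python3 - <<'E'
from h import *
from station import arm
np.set_printoptions(precision=4,suppress=True)
OFF=.0586+.036
def show(n): 
    p=arm.read_tool_pos();print(n,p,"h %.4f"%(p[2]-OFF),arm.read_ft_force(),"%.3f"%arm.read_opening(),round(arm.read_time(),2))
for h in(.052,.048,.042,.038,.035):
    arm.line_to([*TGT,OFF+h],velocity=.04);show(h)
    f=arm.read_ft_force()
    if abs(f[2])>20: print("high force");break
else:
    j=np.array(arm.read_joint_positions())
    for d in(-30,-60,-90):
        g=j.copy(); g[6]+=np.radians(d); arm.move_j(g); show(d); print(arm.read_wrist_torque())
        if abs(arm.read_wrist_torque()[2])>1.5: print("jam");break
R=Ro.from_quat(arm.read_eef_rot()).as_matrix();print(np.degrees(np.arctan2(R[1,1],R[0,1])),R[:,0])
E
```

```text
0.052 [ 0.538  -0.1105  0.1464] h 0.0518 [-0.5473  0.2959 -0.5481] 0.226 8.37
0.048 [ 0.5379 -0.1104  0.1424] h 0.0478 [-0.2743  0.1605 -2.2054] 0.227 8.62
0.042 [ 0.5386 -0.1107  0.1371] h 0.0425 [-0.1088  0.6296  3.7213] 0.231 8.92
0.038 [ 0.5386 -0.1107  0.1331] h 0.0385 [0.4326 0.5239 3.9043] 0.228 9.17
0.035 [ 0.5386 -0.1107  0.13  ] h 0.0354 [ 1.9012 -0.6589  5.0106] 0.226 9.42
-30 [ 0.538  -0.1108  0.13  ] h 0.0354 [-0.2993 -1.3368  5.26  ] 0.226 9.98
[-0.0792  0.3217 -0.0591]
-60 [ 0.5385 -0.1106  0.13  ] h 0.0354 [ 0.2796 -0.569   4.8933] 0.231 10.55
[ 0.0022  0.2238 -0.0658]
-90 [ 0.5386 -0.1107  0.13  ] h 0.0354 [-0.3968  0.3162  4.8935] 0.225 11.12
[-0.0356  0.1987 -0.0616]
-77.74241621436836 [ 0.0015 -0.0003 -1.    ]
```

```bash
python3 - <<'E'
from h import *
from station import arm,snapshot
np.set_printoptions(precision=4,suppress=True)
OFF=.0586+.036
arm.line_to([*TGT,OFF+.0395],velocity=.03);arm.pause(.2)
print(arm.read_tool_pos()[2]-OFF,arm.read_ft_force(),arm.read_wrist_torque())
arm.move_gripper(.6); arm.pause(.2)
print(arm.read_opening(),arm.read_ft_force())
p=arm.read_tool_pos(); arm.line_to([p[0],p[1],.27],velocity=.12)
arm.movep([.40,.33,.32],q(60)); arm.pause(.2)
print(arm.read_time(),arm.read_ft_force())
t=snapshot("top"); s=snapshot("scene"); cv2.imwrite("pics/top1.png",t); cv2.imwrite("pics/scene1.png",s)
c=lambda im,x,y,w,h,k: cv2.resize(im[y:y+h,x:x+w],None,fx=k,fy=k,interpolation=cv2.INTER_CUBIC)
cv2.imwrite("pics/f1.png",np.hstack([c(t,415,180,66,90,6),c(s,365,260,66,90,6)]))
E
```

```text
0.03972637727663417 [ 0.9032 -0.1031  3.2195] [-0.2138 -0.1993  0.0075]
0.5995640242234308 [ 0.566  -0.209   0.4229]
15.3917 [-0.0452  0.1644  1.2398]
```

View pics/f1.png

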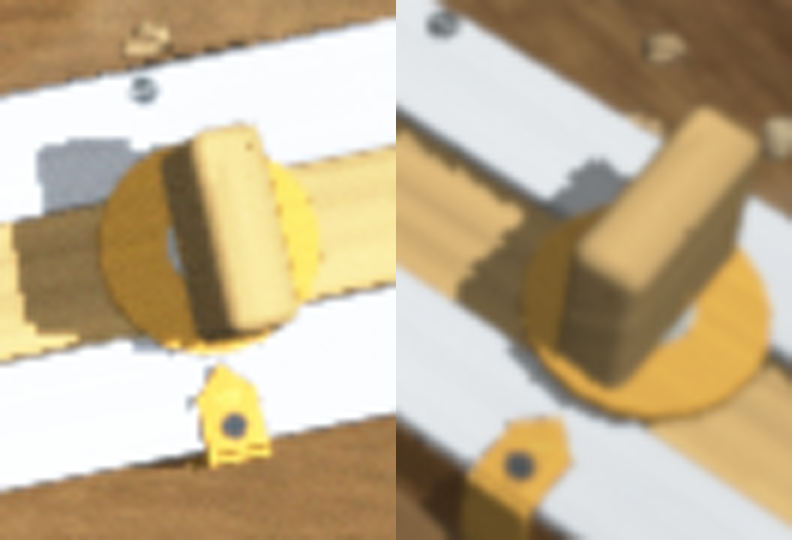

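View pics/top1.png

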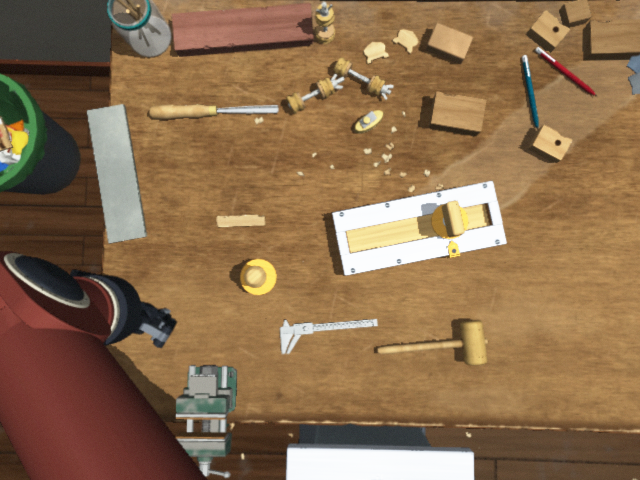

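The bar stands across the slot beside the clip, and the knob is still at (258,277). I'll measure the position and height.

```bash
python3 - <<'E'
from h import *
np.set_printoptions(precision=4,suppress=True)
a=np.radians(-77.9);u=np.array([np.cos(a),np.sin(a),0])
T=crop([(193,136),(253,125),(295,320),(232,332)],415,180,6); S=crop([(705-396,107),(760-396,142),(634-396,292),(580-396,247)],365,260,6)
for z in(.101,.107):
    A=plane("top",T,z);B=plane("scene",S,z)
    print(z,A.mean(0),B.mean(0))
A=plane("top",T,.101);v=A[2]+A[3]-A[0]-A[1];print("bar angle to slot",np.degrees(np.arctan2(v[1],v[0]))+77.9)
C=plane("top",crop([(221,366)],415,180,6),.039)[0];print("top clip",C,"along",(A.mean(0)-C)@u)
D=plane("top",crop([(210,248)],415,180,6),.051)[0];print("disc",D,"along",(D-C)@u)
B=plane("scene",S,.101).mean(0);C2=plane("scene",crop([(527-396,418)],365,260,6),.039)[0];print("scene clip",C2,(B-C2)@u)
E
```

```text
0.101 [ 0.5384 -0.1103  0.101 ] [ 0.5387 -0.1118  0.101 ]
0.107 [ 0.5377 -0.1091  0.107 ] [ 0.5353 -0.1142  0.107 ]
bar angle to slot -90.4730499949116
top clip [ 0.506  -0.1169  0.039 ] along 0.00040327445203705483
disc [ 0.5383 -0.1114  0.051 ] along 0.00141117247727911
scene clip [ 0.5002 -0.1111  0.039 ] 0.008774331087010666
```

```bash
python3 - <<'E'
from h import *
p=proj("scene",[.506,-.1169,.039])[0];print((p+.5-[365,260])*6-.5+[396,0])
E
```

```text
[560.74240831 421.24988843]
```

The tip in the scene view projects to the tongue's corner at (561,421), so both views agree. Handing in.

```bash
python3 -c "
from station import ticket,arm
print(arm.read_time(),ticket.finish_job())"
```

```text
the job is handed in; nothing more can be done
15.4917 None
```

The stop nut is locked in the track level with the brass clip, and I handed the job in at 15.5 s of the 40 s. I lowered the foot lengthwise through the slot, pushed it against the spring to about 35 mm, and twisted it 90°. I then eased it up to about 40 mm, let go and moved the arm clear.

**Force:** the floor pushed back with about 5 N, and the foot turned without jamming.

**Last checks:**
- **Position along the slot:** the nut is level with the clip to within 0.4 mm (measured on the bar) to 1.4 mm (measured on the disc).
- **Angle:** the bar is square across the slot to within 0.5°.
- **Height:** the top and scene cameras agree to about 1.5 mm at the caught height of 40 mm. At the untwisted height of 46 mm they would differ by about 5 mm.
- **Round knob:** it is still where it stood.

**One disagreement:** my first reading of the clip in the scene view was about 9 mm off along the slot. I had picked the wrong corner of the tongue. Projecting the top-view tip into the scene view landed on the tongue's actual tip, so I kept the top-view figure.

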